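Clear the tile deck and hold the tray's index plunger back

TASK

Pick up the wooden push block and, holding it, sweep the three small wooden tiles along the deck and off its end into the catch tray, without touching the tiles with the fingers; then stand the block back upright on the deck and let go of it. Then pull the sprung index plunger that locks the tray fully back by its knob, and finish while still holding it back, so that a colleague can lift the tray out. Leave the other things on the bench where they are.

Things in the scene. Friction and masses are not known exactly. Their poses are not given: they have to be found in the camera images.
- station: Fixed sweeping station: plywood deck, aluminium catch tray at one end, plunger bracket beyond the tray. Origin on the bench surface, midway across, below the edge where the deck ends and the tray begins. z up; +y runs back along the deck away from the tray (sweep towards -y); x across.
- deck (a point): Centre of the deck's flat black rubber top, 55 mm above the bench, at station x = 0, y = 110 mm. The deck runs from station y = 0 (edge over the tray) to y = 220 mm (open end, no wall) and is 170 mm wide between two wooden side fences, x = -85 to 85 mm, fence tops 79 mm above the bench.
- tray (a point): Centre of the catch tray's inner floor, 14 mm above the bench, at station x = 0, y = -57 mm. Inside 170 mm wide (x) and 114 mm long (y = 0 to -114 mm), end wall 6 mm thick, wall tops 70 mm above the bench; no wall towards the deck, tiles drop 41 mm off its edge.
- plunger (a joint): The sprung index plunger: 0 = pin fully seated in the hole of the tray's end wall, grows as it is pulled back, 0.016 m = fully back against its stop. It slides level, along the station's -y (away from the tray). The spring pulls it back to 0 with 4 N at rest and 11 N fully back; it does not latch.
- knob (a point): Centre of the plunger's black round knob (moves with the plunger): a cylinder of 28 mm diameter and 22 mm length whose axis lies level along the station's y, 45 mm above the bench; at rest at station x = 0, y = -183 mm. Pinch it from above, a finger on each x side; 40 mm free around it. Towards the tray: barrel of 18 mm diameter up to y = -160 mm, bracket 60 mm wide, top 68 mm high, at y = -144 mm.
- block: Wooden push block standing on the bench: base 150 mm (its x) x 50 mm (its y) x 18 mm high, with an upright handle on top, 90 mm (x) x 26 mm (y), from 18 to 74 mm above its underside. Origin: centre of its underside. About 0.25 kg.
- block_grip (a point): Point in the middle of the push block's handle, 52 mm above its underside; grip across the 26 mm (block's y).
- tile0: One of three alike wooden tiles, 32 x 32 x 16 mm, about 14 g, with thin black bars on top, lying on the deck. Origin: centre of its underside.
- tile1: One of three alike wooden tiles, 32 x 32 x 16 mm, about 14 g, with thin black bars on top, lying on the deck. Origin: centre of its underside.
- tile2: One of three alike wooden tiles, 32 x 32 x 16 mm, about 14 g, with thin black bars on top, lying on the deck. Origin: centre of its underside.
- glue: Bystander, to be left alone: yellow plastic glue bottle, 54 mm across, 130 mm tall, standing. Origin: centre of its underside.
- tumbler: Bystander, to be left alone: glass tumbler, 72 mm across, 100 mm tall. Origin: centre of its underside.
- caliper: Bystander, to be left alone: steel caliper lying flat, 210 mm long along its own y. Origin: centre of its underside.
- tape: Bystander, to be left alone: roll of paper tape lying flat, 92 mm across, 24 mm high. Origin: centre of its underside.
- eraser: Bystander, to be left alone: white eraser, 50 x 22 x 14 mm. Origin: centre of its underside.
Mind the look-alikes: they are no part of the job. What is shaped like the tile1 but blue is not meant. What is shaped like the tile2 but blue is not meant.

How it is judged (in metres and radians):
On the way, in this order (a step that is already met when the one before it is completed fails the run):
1. all three tiles lie in the catch tray while the push block is held (x of tile0 in the frame of station between -0.09 and 0.09 m and y of tile0 in the frame of station between -0.116 and -0.001 m and z of each of tile0, tile1, tile2 in the frame of station below 0.05 m and x of tile1 in the frame of station between -0.09 and 0.09 m and y of tile1 in the frame of station between -0.116 and -0.001 m and x of tile2 in the frame of station between -0.09 and 0.09 m and y of tile2 in the frame of station between -0.116 and -0.001 m and contact force between the fingers and block above 1 N), for 0.2 s.
2. the push block stands upright on the deck, let go (z of block in the frame of station between 0.049 and 0.061 m and x of block in the frame of station between -0.09 and 0.09 m and y of block in the frame of station between 0 and 0.22 m and angle between block's own z axis and vertical below 0.1 rad and contact force between each of the arm, the fingers and block below 0.1 N and linear speed of block below 0.03 m/s), for 0.2 s.
At the end, for the whole second after the job is handed in: The plunger is held at least 13.5 mm back (of 16 mm) by the fingers (contact over 2 N); all three tiles are in the catch tray; the push block stands upright (within 0.1 rad) on the deck, at rest and untouched (all of step 2 and value of joint plunger above 0.0135 m and contact force between the fingers and plunger above 2 N and x of tile0 in the frame of station between -0.09 and 0.09 m and y of tile0 in the frame of station between -0.116 and -0.001 m and z of each of tile0, tile1, tile2 in the frame of station below 0.05 m and x of tile1 in the frame of station between -0.09 and 0.09 m and y of tile1 in the frame of station between -0.116 and -0.001 m and x of tile2 in the frame of station between -0.09 and 0.09 m and y of tile2 in the frame of station between -0.116 and -0.001 m); the arm keeps its last pose, push and grip.
It fails at once if the robot itself touches a tile (contact force between any of the fingers, the arm and tile0 above 0.5 N or contact force between any of the fingers, the arm and tile1 above 0.5 N or contact force between any of the fingers, the arm and tile2 above 0.5 N).
It fails at once if another thing on the bench is moved more than 30 mm (distance of any of glue, tumbler, caliper, tape, eraser from where it was at the start of the episode above 0.03 m).
It also fails if it takes over 45 s, if anything falls off the work surface, if the arm or the gripper's body presses on something with over 40 N, if the wrist force passes 120 N, or if a joint passes its speed limit or range.

ROBOT

A 6-joint arm with a two-finger parallel gripper is mounted at the origin on the work surface. World frame = base frame: x ahead of the robot, y to its left, z up, the work surface at z = 0. Lengths are in mm, angles in rad, forces in N, time in s.
With the tool pointing down it reaches from about 350 to 875 mm from the base axis. Payload 4.2 kg.
Tool frame: the origin (TCP) lies at the very end of the fingers, on their centre line; the grasp point (between the pads) lies 19 mm behind it; z points along the fingers, y is the line along which they close (so a half turn about z gives the same grasp; the last joint's range is limited). The gripper opens to 85 mm and grips with 20 to 120 N. Pads are 22 mm wide; open, the fingers measure 114 mm over their backs; the gripper's body (76 mm by 85 mm) begins 54 mm behind the grasp point. The pads swing forward as they close: fully open they stand 13 mm farther back than shut.
Start: joints at [-0.931, 0.385, 0.008, 0, -1.194, -0.259], TCP at [232.303, -580.202, 231.312] pointing down, gripper open.
Joint ranges: [-3.14, 3.14], [-1.21, 2.06], [-1.07, 1.41], [-3.16, 2.05], [-2.99, -0.16], [-3.1, 3.1]. Speed limits (rad/s): [2.79, 2.79, 3.14, 3.14, 3.14, 3.14].

INTERFACE

Orientations are given as a unit quaternion [x, y, z, w].
In Python, from bench import arm, optics gives the robot as it stands. The module is installed in compiled form; this text tells all that it offers.
- The arm moves only by the tool step_arm, never from a script. Its argument "motion" is a list of rows, each an object with "dr": the turn, a rotation vector about the tool's x, y, z in units of 8 degrees (1.0 is 8 degrees), a list of three; "slide": the shift along the tool's x, y, z in mm, a list of three; "jaw": the finger opening in mm, from 0 to 85.4. A call has exactly 8 rows; each row is the pose to reach, as a shift and turn from the pose commanded when the call began, along the tool's axes at that moment; what a row does not reach only later rows make up. A row lasts 1/8 s, in which the tool goes at most 62.5 mm and 10.7 degrees, less where a joint would pass 70% of its speed; a pose out of reach is approached as far as the arm can. A call with a gripper value outside its range is refused whole. The fingers move at their own pace and stop on an object; the grip force is fixed at half the most. Time passes only in rows, so rows that repeat a pose let the fingers close, or fill a call up. It gives the time, the measured TCP pose, the force, the opening and the grip force at its end, in the units of the state.
- arm.read_state(): the state, without advancing time (a new reading comes with each control period).
- optics.get_image(name): name is "side" or "top" or "wrist"; returns the picture (384x512x3 uint8, blue, green, red); there is no depth.
- optics.camera_info(name): a dict with "camera_matrix" (3x3 intrinsics, pixels), "view" (4x4, takes a point from world to camera coordinates); the wrist camera has in their place "T_tool_cam" (4x4, takes a point from camera to tool coordinates, whose origin is the TCP and whose axes are the flange's). Camera axes: x right, y up, looking along -z (the intrinsics and any distortion apply to the point x, -y, -z); pixel columns grow to the right and rows downward; lengths in mm; the calibration is good to about 2 mm. A picture is of the moment at which its call begins: read the wrist's pose just before it. camera_info takes no time and is no camera call.
- arm.job_done(): hands the job in; it is judged then, once.
The state is a dict: "clock": time; "joints": joint angles; "joint_vel": joint speeds; "joint_efforts": joint torques, N m; "position": TCP position; "ee_rot": TCP orientation; "contact_force": force on the tool from outside, world axes, zero at the start; "wrist_torque": the same for the moment, N m; "gripper_width": finger opening in mm; "grasp_force": force on a finger pad.
Only numpy, scipy, OpenCV 4.12 (cv2) and the standard library are available. Lean on these libraries where they do the work, as an engineer would, in place of code of your own. Each camera call takes 0.05 s, during which the arm holds its last target. There are 200 camera calls.

## Working session

There is one attempt and no reset: what is moved stays moved. The work goes in short steps, Python scripts to look and compute and a tool call to move; the robot and the scene stay as the last step left them, time stands still between calls to the robot, and variables do not carry over. Pictures are saved under pics/ and viewed, at most 10 in all, crops included, and the job is handed in when it is done.

Besides the shell and the picture viewer there is one more tool, called as name([rows], argument=value, ...), one row to a line, values as JSON. step_arm: Moves the arm, as the interface text tells. Its arguments: {"type":"object","properties":{"motion":{"type":"array","items":{"type":"object","properties":{"dr":{"type":"array","items":{"type":"number"}},"slide":{"type":"array","items":{"type":"number"}},"jaw":{"type":"number"}}}}},"required":["motion"]}

```bash
mkdir -p pics; python3 - <<'E'
from bench import arm, optics
import cv2
s=arm.read_state(); print({k:s[k] for k in('clock','position','ee_rot','gripper_width','contact_force')})
for n in('top','side'):
    cv2.imwrite(f'pics/{n}0.png',optics.get_image(n)); i=optics.camera_info(n); print(n,i)
print(optics.camera_info('wrist'))
E
```

```text
{'clock': 0.0, 'position': array([ 232.08702178, -579.66243631,  230.21607836]), 'ee_rot': array([-1.89153838e-01,  9.81946853e-01,  1.06977523e-03, -2.42926279e-04]), 'gripper_width': 85.44251182493869, 'contact_force': array([ 0.43883138, -0.99136216, -0.16279165])}
top {'camera_matrix': array([[475.16616828,   0.        , 254.04064978],
       [  0.        , 475.16616828, 194.00802386],
       [  0.        ,   0.        ,   1.        ]]), 'view': array([[ 1.30292138e-02, -9.99897310e-01,  5.96736276e-03,
         4.79055972e+01],
       [ 9.87380902e-01,  1.38076276e-02,  1.57760272e-01,
        -5.64386293e+02],
       [-1.57826467e-01,  3.83656771e-03,  9.87459410e-01,
        -8.91333528e+02],
       [ 0.00000000e+00,  0.00000000e+00,  0.00000000e+00,
         1.00000000e+00]])}
side {'camera_matrix': array([[433.2719932 ,   0.        , 255.50806031],
       [  0.        , 433.2719932 , 191.68695533],
       [  0.        ,   0.        ,   1.        ]]), 'view': array([[-8.71935696e-01, -4.89620139e-01,  5.11589203e-04,
         5.25131312e+02],
       [ 3.23718586e-01, -5.75706847e-01,  7.50844793e-01,
        -1.90739322e+02],
       [-3.67334206e-01,  6.54853988e-01,  6.60478489e-01,
        -1.00172253e+03],
       [ 0.00000000e+00,  0.00000000e+00,  0.00000000e+00,
         1.00000000e+00]])}
{'camera_matrix': array([[307.24525893,   0.        , 256.51857484],
       [  0.        , 307.24525893, 193.37823472],
       [  0.        ,   0.        ,   1.        ]]), 'T_tool_cam': array([[-5.49119006e-04,  9.60804431e-01,  2.77226520e-01,
         6.82127475e+01],
       [ 9.99999289e-01,  2.34110465e-04,  1.16938395e-03,
        -7.15278896e-01],
       [ 1.05864765e-03,  2.77226965e-01, -9.60803876e-01,
        -1.41991347e+02],
       [ 0.00000000e+00,  0.00000000e+00,  0.00000000e+00,
         1.00000000e+00]])}
```

View pics/top0.png

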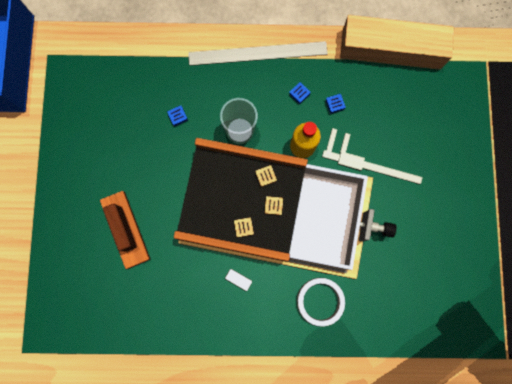

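View pics/side0.png

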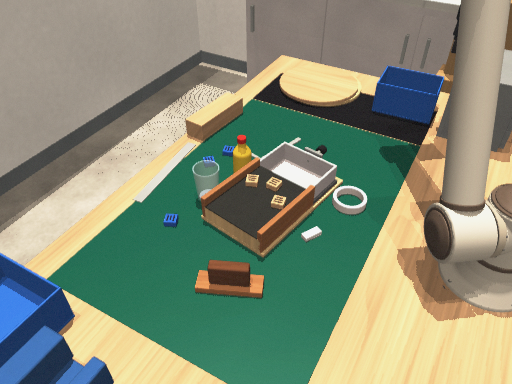

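The top picture shows the block at (125,230), the deck centre near (245,200), the tray at (327,218) and the knob at (390,230). Candidates for the tiles: wooden ones on the deck at (266,175), (274,205) and (244,227); blue look-alikes on the bench at (300,92), (335,103) and (177,115). I choose the wooden ones. Next come a close crop and mask measurements.

```bash
cat > h.py <<'E'
from bench import arm, optics
import cv2, numpy as np
from scipy.spatial.transform import Rotation as R
def ray(n,uv,z,view=None):
    i=optics.camera_info(n);K=i['camera_matrix'];V=i['view'] if view is None else view
    u,v=uv; d=np.array([(u-K[0,2])/K[0,0],-(v-K[1,2])/K[1,1],-1.])
    C=-V[:3,:3].T@V[:3,3]; D=V[:3,:3].T@d
    return C+D*(z-C[2])/D[2]
def proj(n,P):
    i=optics.camera_info(n);p=i['view'][:3,:3]@P+i['view'][:3,3];q=i['camera_matrix']@[p[0],-p[1],-p[2]];return q[:2]/q[2]
E
python3 - <<'E'
from h import *
im=cv2.imread('pics/top0.png'); c=cv2.resize(im[130:285,95:405],None,fx=2.5,fy=2.5,interpolation=cv2.INTER_CUBIC)
cv2.imwrite('pics/crop0.png',c)
hsv=cv2.cvtColor(im,cv2.COLOR_BGR2HSV)
m=cv2.inRange(hsv,(3,120,60),(16,255,255)); m[:60]=0;m[345:]=0
for cn in cv2.findContours(m,0,2)[0]:
    if cv2.contourArea(cn)>60:
        r=cv2.minAreaRect(cn);print('orange',np.round(r[0],1),np.round(r[1],1),round(r[2],1),np.round(cv2.boxPoints(r)).tolist())
m=cv2.inRange(hsv,(15,60,150),(30,200,255)); m[:140]=0;m[250:]=0
m=cv2.morphologyEx(m,cv2.MORPH_CLOSE,np.ones((5,5)))
for cn in cv2.findContours(m,0,2)[0]:
    if cv2.contourArea(cn)>60:
        r=cv2.minAreaRect(cn);print('tile',np.round(r[0],1),np.round(r[1],1),ray('top',r[0],71).round())
E
```

```text
orange [231.5 246.7] [117.7  11.2] 11.4 [[173.0, 241.0], [175.0, 230.0], [290.0, 253.0], [288.0, 264.0]]
orange [124.2 229.5] [74.2 26.2] 69.1 [[99.0, 199.0], [123.0, 190.0], [150.0, 259.0], [125.0, 269.0]]
orange [250.7 151.8] [113.6   8.5] 11.1 [[194.0, 145.0], [196.0, 137.0], [307.0, 159.0], [306.0, 167.0]]
orange [309.5 129. ] [14. 13.] 90.0 [[303.0, 122.0], [316.0, 122.0], [316.0, 136.0], [303.0, 136.0]]
orange [ 22.8 102.7] [23.8 49.3] 38.9 [[-2.0, 114.0], [29.0, 76.0], [48.0, 91.0], [17.0, 129.0]]
orange [415.   63.5] [ 7. 64.] 90.0 [[383.0, 60.0], [447.0, 60.0], [447.0, 67.0], [383.0, 67.0]]
tile [243.5 226.8] [17.3 17.1] [496.  75.  71.]
tile [273.5 205. ] [17.  16.8] [539.  18.  71.]
tile [367.1 195.6] [ 5.1 38. ] [ 559. -161.   71.]
tile [265.8 175.2] [16.4 16.7] [596.  34.  71.]
tile [495.7 194.5] [109.3   2.1] [ 565. -408.   71.]
tile [ 19.5 194.5] [ 39. 109.] [552. 503.  71.]
```

View pics/crop0.png

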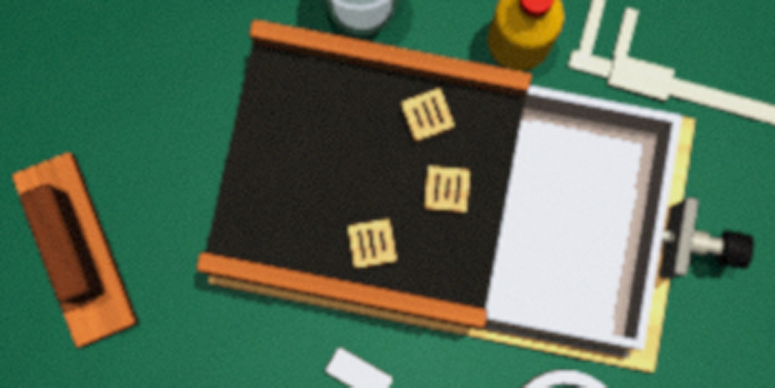

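Crop: the three wooden tiles with black bars sit on the deck at crop (428,114), (447,188) and (372,243). The block base corners, fence edges and knob (737,249) are clear.

```bash
python3 - <<'E'
from h import *
f=lambda u,v,z:ray('top',(u/2.5+95,v/2.5+130),z)
pts=[((252,37),79,(85,220)),((529,86),79,(85,0)),((202,254),79,(-85,220)),((487,310),79,(-85,0)),((737,249),46,(0,-183))]
W=np.array([f(*p[0],p[1])[:2] for p in pts]);S=np.array([p[2] for p in pts],float)
a=W-W.mean(0);b=S-S.mean(0)
th=np.arctan2((b[:,0]*a[:,1]-b[:,1]*a[:,0]).sum(),(b*a).sum());c,s=np.cos(th),np.sin(th);Rm=np.array([[c,-s],[s,c]])
t=W.mean(0)-Rm@S.mean(0)
print(W.round(),'\nth',th,t,'\nres',(W-(S@Rm.T+t)).round(1))
np.savez('st.npz',R=Rm,t=t,th=th)
print('fence len',np.linalg.norm(W[0]-W[1]),np.linalg.norm(W[2]-W[3]),np.linalg.norm(W[1]-W[3]))
for uv in((428,114),(447,188),(372,243)): print('tile st',((f(*uv,71)[:2]-t)@Rm).round())
B=np.array([f(u,v,18)[:2] for u,v in((13,175),(72,152),(136,324),(78,347))]);print('base',B.round(),B.mean(0),np.linalg.norm(B[1]-B[0]),np.linalg.norm(B[2]-B[1]),np.linalg.norm(B[3]-B[0]))
d=(B[1]+B[0]-B[2]-B[3])/2;print('long axis deg',np.degrees(np.arctan2(d[1],d[0])))
print('block st',((B.mean(0)-t)@Rm).round())
im=cv2.imread('pics/side0.png')
for P in [(*B.mean(0),74),(*(Rm@[0,-183]+t),45),(*(Rm@[85,220]+t),79),(*(Rm@[-85,220]+t),79),(*(Rm@[-85,0]+t),79)]: print(proj('side',np.array(P)).round(1))
E
```

```text
[[ 653.  169.]
 [ 617.  -44.]
 [ 485.  201.]
 [ 446.  -12.]
 [ 497. -210.]] 
th -0.1801241149071184 [530.35133364 -29.79067951] 
res [[-0.7 -2.3]
 [ 3.1  0.7]
 [-1.2 -0.8]
 [-0.6  2.2]
 [-0.6  0.1]]
fence len 216.41818038694964 216.92995718670295 173.9125957568316
tile st [53. 73.]
tile st [-1. 48.]
tile st [-53.  96.]
base [[551. 366.]
 [571. 319.]
 [434. 261.]
 [415. 306.]] [492.66425151 312.93715804] 50.414490881528884 149.20843772554102 149.03148065990115
long axis deg 23.38436730300051
block st [-98. 330.]
[228.6 264.4]
[320.6 149.8]
[203.8 199.2]
[256.6 231. ]
[310.6 183.4]
```

The fit is consistent: fence lengths and block size are within 3 mm, and the side-view reprojection agrees. Now to move above the block, about 930 mm away and 1.6° of turn.

step_arm([
  {"dr": [0,0,0],"slide": [-36,46,0],"jaw": 85},
  {"dr": [0,0,0],"slide": [-72,92,0],"jaw": 85},
  {"dr": [0,0,0],"slide": [-108,138,0],"jaw": 85},
  {"dr": [0,0,-0.1],"slide": [-144,184,0],"jaw": 85},
  {"dr": [0,0,-0.1],"slide": [-180,230,0],"jaw": 85},
  {"dr": [0,0,-0.2],"slide": [-216,276,0],"jaw": 85},
  {"dr": [0,0,-0.2],"slide": [-252,322,0],"jaw": 85},
  {"dr": [0,0,-0.2],"slide": [-288,368,0],"jaw": 85},
])

```text
clock: 1.1
position: [362.8, -129.7, 231.3]
ee_rot: [-0.203, 0.979, 0.0, 0.0]
contact_force: [1.4, -0.3, -0.3]
gripper_width: 84.7
grasp_force: 0.0
```

```bash
cat >> h.py <<'E'
def go(pos,yaw_y):
    "slide, dr (8deg units) from measured pose to TCP pos, pointing straight down, tool y at world angle yaw_y deg (or +180)"
    s=arm.read_state();R0=R.from_quat(s['ee_rot']);best=None
    for a in(yaw_y,yaw_y+180):
        a=np.radians(a);y=np.array([np.cos(a),np.sin(a),0]);z=np.array([0,0,-1.]);x=np.cross(y,z)
        d=(R0.inv()*R.from_matrix(np.c_[x,y,z])).as_rotvec()/np.radians(8)
        if best is None or np.linalg.norm(d)<np.linalg.norm(best):best=d
    print('t',s['clock'],'at',s['position'].round(1),'w',round(s['gripper_width'],1),'F',s['contact_force'].round(1),'grip',round(s['grasp_force'],1),'joints',s['joints'].round(2),'\n slide',R0.inv().apply(np.array(pos)-s['position']).round(1),'dr',best.round(2))
_s=np.load('st.npz') if __import__('os').path.exists('st.npz') else None
def st(x,y,z): return np.r_[_s['R']@[x,y]+_s['t'],z]
SY=90+np.degrees(float(_s['th']))
E
python3 -c "
from h import *
go((492.7,312.9,170),113.4)"
```

```text
t 1.1 at [ 362.8 -129.7  231.3] w 84.7 F [ 1.4 -0.3 -0.3] grip 0.0 joints [ 0.08 -0.04 -0.52 -0.   -1.09 -1.25] 
 slide [-295.   354.6   61.5] dr [-0.  0.  0.]
```

step_arm([
  {"dr": [0,0,0],"slide": [-37,44,5],"jaw": 85},
  {"dr": [0,0,0],"slide": [-74,89,10],"jaw": 85},
  {"dr": [0,0,0],"slide": [-111,133,20],"jaw": 85},
  {"dr": [0,0,0],"slide": [-148,177,30],"jaw": 85},
  {"dr": [0,0,0],"slide": [-184,221,40],"jaw": 85},
  {"dr": [0,0,0],"slide": [-221,266,50],"jaw": 85},
  {"dr": [0,0,0],"slide": [-258,310,60],"jaw": 85},
  {"dr": [0,0,0],"slide": [-295,354.6,61.5],"jaw": 85},
])

```text
clock: 2.1
position: [492.3, 312.5, 168.4]
ee_rot: [-0.203, 0.979, -0.001, -0.001]
contact_force: [0.7, -0.1, 0.3]
gripper_width: 85.3
grasp_force: 0.0
```

```bash
python3 - <<'E'
from h import *
go((492.7,312.9,33),113.4)
s=arm.read_state();im=optics.get_image('wrist');T=np.eye(4);T[:3,:3]=R.from_quat(s['ee_rot']).as_matrix();T[:3,3]=s['position']
V=np.linalg.inv(T@optics.camera_info('wrist')['T_tool_cam']);np.save('V.npy',V)
hsv=cv2.cvtColor(im,cv2.COLOR_BGR2HSV)
m=cv2.inRange(hsv,(3,120,110),(16,255,255))
for cn in cv2.findContours(m,0,2)[0]:
    if cv2.contourArea(cn)>500:
        r=cv2.minAreaRect(cn);b=cv2.boxPoints(r);cv2.polylines(im,[b.astype(int)],True,(255,0,255),1)
        B=np.array([ray('wrist',p,18,V)[:2] for p in b]);print(B.round(),B.mean(0).round(1))
cv2.imwrite('pics/w0.png',im)
E
```

```text
t 2.1 at [492.3 312.5 168.4] w 85.3 F [ 0.7 -0.1  0.3] grip 0.0 joints [ 0.84  0.37 -0.19 -0.   -1.02 -2.  ] 
 slide [ -0.9   0.3 135.4] dr [-0.01 -0.02  0.  ]
[[438. 262.]
 [418. 307.]
 [552. 368.]
 [574. 318.]] [495.7 313.6]
[[481.  51.]
 [464.  57.]
 [487. 186.]
 [505. 181.]] [484.1 118.9]
```

View pics/w0.png

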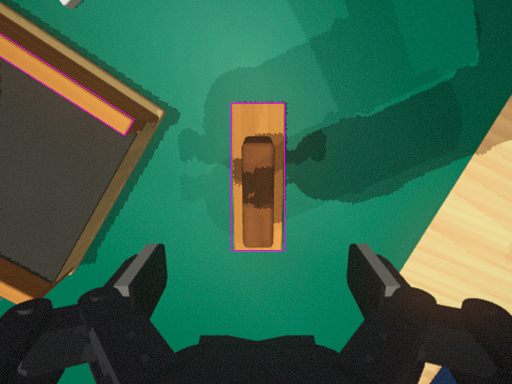

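The wrist view confirms the block at wrist pixels (259,177), aligned with the fingers and centred at about (495,313). Descending and gripping.

step_arm([
  {"dr": [0,0,0],"slide": [-2,0,40],"jaw": 85},
  {"dr": [0,0,0],"slide": [-2,0,85],"jaw": 85},
  {"dr": [0,0,0],"slide": [-2,0,120],"jaw": 85},
  {"dr": [0,0,0],"slide": [-2,0,133],"jaw": 85},
  {"dr": [0,0,0],"slide": [-2,0,133],"jaw": 60},
  {"dr": [0,0,0],"slide": [-2,0,133],"jaw": 10},
  {"dr": [0,0,0],"slide": [-2,0,133],"jaw": 10},
  {"dr": [0,0,0],"slide": [-2,0,133],"jaw": 10},
])

```text
clock: 3.15
position: [495.2, 312.8, 38.3]
ee_rot: [-0.203, 0.979, 0.001, 0.001]
contact_force: [-1.1, 0.8, 4.0]
gripper_width: 25.3
grasp_force: 61.9
```

step_arm([
  {"dr": [0,0,0],"slide": [0,0,0],"jaw": 10},
  {"dr": [0,0,0],"slide": [0,0,0],"jaw": 10},
  {"dr": [0,0,0],"slide": [0,0,-30],"jaw": 10},
  {"dr": [0,0,0],"slide": [0,0,-60],"jaw": 10},
  {"dr": [0,0,0],"slide": [0,0,-90],"jaw": 10},
  {"dr": [0,0,0],"slide": [0,0,-120],"jaw": 10},
  {"dr": [0,0,0],"slide": [0,0,-120],"jaw": 10},
  {"dr": [0,0,0],"slide": [0,0,-120],"jaw": 10},
])

```text
clock: 4.15
position: [493.4, 311.1, 155.2]
ee_rot: [-0.203, 0.979, -0.001, -0.002]
contact_force: [0.3, -0.3, -2.8]
gripper_width: 25.0
grasp_force: 61.3
```

```bash
python3 - <<'E'
from h import *
print('SY',SY,st(0,185,94),st(0,185,120)); go(st(0,190,135),SY)
cv2.imwrite('pics/s1.png',optics.get_image('side')[130:330,130:400])
E
```

```text
SY 79.67964842729263 [563.49439476 152.21629151  94.        ] [563.49439476 152.21629151 120.        ]
t 4.15 at [493.4 311.1 155.2] w 25.0 F [ 0.3 -0.3 -2.8] grip 61.3 joints [ 0.84  0.38 -0.2  -0.   -0.99 -2.  ] 
 slide [  -4.1 -169.4   20.2] dr [-0.01 -0.02  4.21]
```

View pics/s1.png

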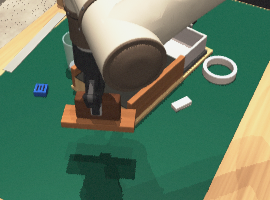

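Block held upright. Next: carry it over the rear of the deck and align it with the station.

step_arm([
  {"dr": [0,0,0.6],"slide": [1,-30,0],"jaw": 10},
  {"dr": [0,0,1.2],"slide": [2,-60,0],"jaw": 10},
  {"dr": [0,0,1.8],"slide": [3,-90,0],"jaw": 10},
  {"dr": [0,0,2.4],"slide": [4,-120,0],"jaw": 10},
  {"dr": [0,0,3.0],"slide": [5,-145,0],"jaw": 10},
  {"dr": [0,0,3.6],"slide": [6,-170,0],"jaw": 10},
  {"dr": [0,0,4.2],"slide": [7,-186,0],"jaw": 10},
  {"dr": [0,0,4.21],"slide": [7,-186,0],"jaw": 10},
])

```text
clock: 5.2
position: [561.3, 137.1, 155.0]
ee_rot: [0.09, 0.996, -0.001, -0.002]
contact_force: [-0.5, -0.6, -2.3]
gripper_width: 25.0
grasp_force: 61.4
```

```bash
python3 - <<'E'
from h import *
go(st(0,170,95),SY)
s=arm.read_state();im=optics.get_image('wrist');T=np.eye(4);T[:3,:3]=R.from_quat(s['ee_rot']).as_matrix();T[:3,3]=s['position']
np.save('V.npy',np.linalg.inv(T@optics.camera_info('wrist')['T_tool_cam']))
cv2.imwrite('pics/w1.png',im); cv2.imwrite('pics/t1.png',optics.get_image('top'))
t=cv2.resize(optics.get_image('top')[130:285,165:405],None,fx=1.6,fy=1.6*1)
cv2.imwrite('pics/wt1.png',np.vstack([im[:340],np.pad(t,((0,0),(0,512-t.shape[1]),(0,0)))]))
E
```

```text
t 5.2 at [561.3 137.1 155. ] w 25.0 F [-0.5 -0.6 -2.3] grip 61.4 joints [ 0.52  0.37 -0.22 -0.   -0.99 -2.27] 
 slide [ 0.4  0.3 60. ] dr [-0.01 -0.02 -0.  ]
```

View pics/wt1.png

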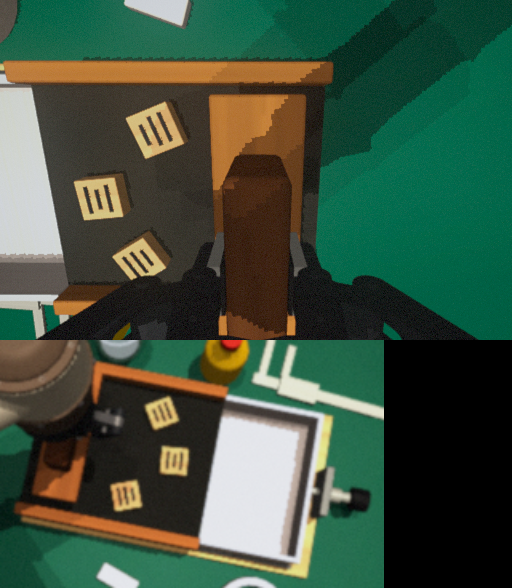

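The wrist view shows the block aligned parallel to the near fence (fence inner edge at row ~84, block end edge at row ~95), with all tiles in front of it. Checking the side clearance numerically.

```bash
python3 - <<'E'
from h import *
V=np.load('V.npy');q=lambda u,v,z:((ray('wrist',(u,v),z,V)[:2]-_s['t'])@_s['R']).round(1)
from h import _s
print('block end top',q(210,95,135),q(305,95,135),'fence inner',q(30,83,79),q(320,83,79), 'fence outer',q(30,63,79),q(320,62,79),'far fence inner',q(65,288,79),'tiles',q(155,128,71),q(101,194,71),q(141,258,71),'deck edge',q(36,90,55),q(60,255,55))
E
```

```text
block end top [-72.3 146.8] [-72.2 194.6] fence inner [-81.9  18. ] [-81.6 212.5] fence outer [-94.3  20.6] [-94.6 211.8] far fence inner [75.1 14.4] tiles [-51.6  96.6] [-2.  50.6] [52.3 75.6] deck edge [-78.5   4.7] [57.9 -1.5]
```

Block is centred between fences (about 10 mm clear of the near one). Lowering to just above the deck.

step_arm([
  {"dr": [0,0,0],"slide": [0,0,25],"jaw": 10},
  {"dr": [0,0,0],"slide": [0,0,45],"jaw": 10},
  {"dr": [0,0,0],"slide": [0,0,55],"jaw": 10},
  {"dr": [0,0,0],"slide": [0,0,58],"jaw": 10},
  {"dr": [0,0,0],"slide": [0,0,59],"jaw": 10},
  {"dr": [0,0,0],"slide": [0,0,60],"jaw": 10},
  {"dr": [0,0,0],"slide": [0,0,60],"jaw": 10},
  {"dr": [0,0,0],"slide": [0,0,60],"jaw": 10},
])

```text
clock: 6.35
position: [562.1, 138.5, 97.1]
ee_rot: [0.089, 0.996, 0.0, 0.0]
contact_force: [0.7, -0.5, -2.7]
gripper_width: 25.3
grasp_force: 61.3
```

step_arm([
  {"dr": [0,0,0],"slide": [0,-10,1],"jaw": 10},
  {"dr": [0,0,0],"slide": [0,-22,1],"jaw": 10},
  {"dr": [0,0,0],"slide": [0,-34,1],"jaw": 10},
  {"dr": [0,0,0],"slide": [0,-46,1],"jaw": 10},
  {"dr": [0,0,0],"slide": [0,-58,1],"jaw": 10},
  {"dr": [0,0,0],"slide": [0,-70,1],"jaw": 10},
  {"dr": [0,0,0],"slide": [0,-82,1],"jaw": 10},
  {"dr": [0,0,0],"slide": [0,-94,1],"jaw": 10},
])

```text
clock: 7.35
position: [545.2, 45.2, 95.9]
ee_rot: [0.089, 0.996, 0.0, 0.0]
contact_force: [-0.2, 1.4, -2.0]
gripper_width: 25.2
grasp_force: 61.3
```

step_arm([
  {"dr": [0,0,0],"slide": [0,-12,0],"jaw": 10},
  {"dr": [0,0,0],"slide": [0,-24,0],"jaw": 10},
  {"dr": [0,0,0],"slide": [0,-34,0],"jaw": 10},
  {"dr": [0,0,0],"slide": [0,-44,0],"jaw": 10},
  {"dr": [0,0,0],"slide": [0,-52,0],"jaw": 10},
  {"dr": [0,0,0],"slide": [0,-60,0],"jaw": 10},
  {"dr": [0,0,0],"slide": [0,-63,0],"jaw": 10},
  {"dr": [0,0,0],"slide": [0,-63,0],"jaw": 10},
])

```text
clock: 8.35
position: [534.0, -16.2, 95.8]
ee_rot: [0.09, 0.996, -0.0, -0.0]
contact_force: [-0.6, -0.9, -2.6]
gripper_width: 25.1
grasp_force: 61.2
```

```bash
python3 - <<'E'
from h import *
go(st(0,90,97),SY)
im=optics.get_image('wrist'); t=cv2.resize(optics.get_image('top')[130:285,165:405],None,fx=1.6,fy=1.6)
cv2.imwrite('pics/wt2.png',np.vstack([im[:340],np.pad(t,((0,0),(0,512-t.shape[1]),(0,0)))]))
E
```

```text
t 8.35 at [534.  -16.2  95.8] w 25.1 F [-0.6 -0.9 -2.6] grip 61.2 joints [ 0.27  0.37 -0.39  0.   -0.8  -2.02] 
 slide [ 1.1 76.  -1.2] dr [-0.   -0.    0.01]
```

View pics/wt2.png

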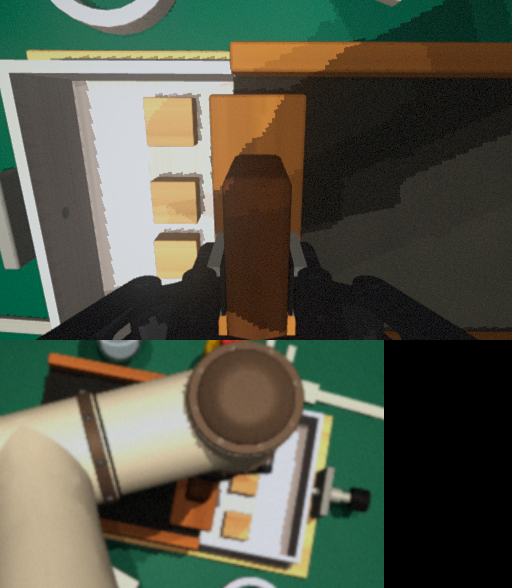

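All three tiles lie in the tray (wrist pixels (170,122), (175,200) and (178,257)). Moving the block back along the deck and setting it down.

step_arm([
  {"dr": [0,0,0],"slide": [0,0,0],"jaw": 10},
  {"dr": [0,0,0],"slide": [0,20,0],"jaw": 10},
  {"dr": [0,0,0],"slide": [0,40,0],"jaw": 10},
  {"dr": [0,0,0],"slide": [0,60,0],"jaw": 10},
  {"dr": [0,0,0],"slide": [1,80,0],"jaw": 10},
  {"dr": [0,0,0],"slide": [1,85,0],"jaw": 10},
  {"dr": [0,0,0],"slide": [1,85,1],"jaw": 10},
  {"dr": [0,0,0],"slide": [1,85,1.5],"jaw": 10},
])

```text
clock: 9.45
position: [547.9, 67.4, 94.1]
ee_rot: [0.09, 0.996, -0.0, -0.0]
contact_force: [0.8, -0.7, -1.9]
gripper_width: 25.4
grasp_force: 61.1
```

step_arm([
  {"dr": [0,0,0],"slide": [0,0,0.5],"jaw": 10},
  {"dr": [0,0,0],"slide": [0,0,1],"jaw": 10},
  {"dr": [0,0,0],"slide": [0,0,1],"jaw": 10},
  {"dr": [0,0,0],"slide": [0,0,1],"jaw": 10},
  {"dr": [0,0,0],"slide": [0,0,1],"jaw": 10},
  {"dr": [0,0,0],"slide": [0,0,1],"jaw": 10},
  {"dr": [0,0,0],"slide": [0,0,1],"jaw": 10},
  {"dr": [0,0,0],"slide": [0,0,1],"jaw": 10},
])

```text
clock: 10.45
position: [548.3, 67.7, 93.4]
ee_rot: [0.089, 0.996, -0.0, 0.0]
contact_force: [-0.8, -2.1, 0.3]
gripper_width: 25.0
grasp_force: 61.6
```

Contact felt (force rose from −2.5 to about 0). Releasing and rising.

step_arm([
  {"dr": [0,0,0],"slide": [0,0,0.5],"jaw": 10},
  {"dr": [0,0,0],"slide": [0,0,0.5],"jaw": 40},
  {"dr": [0,0,0],"slide": [0,0,0],"jaw": 80},
  {"dr": [0,0,0],"slide": [0,0,0],"jaw": 80},
  {"dr": [0,0,0],"slide": [0,0,0],"jaw": 80},
  {"dr": [0,0,0],"slide": [0,0,-20],"jaw": 80},
  {"dr": [0,0,0],"slide": [0,0,-60],"jaw": 80},
  {"dr": [0,0,0],"slide": [0,0,-100],"jaw": 80},
])

```text
clock: 11.45
position: [548.0, 67.7, 194.2]
ee_rot: [0.089, 0.996, -0.0, -0.0]
contact_force: [-0.1, -0.3, 0.3]
gripper_width: 80.1
grasp_force: 0.0
```

```bash
python3 - <<'E'
from h import *
go(st(0,-150,180),SY-90)
go(st(0,-150,180),SY+90)
E
```

```text
t 11.45 at [548.   67.7 194.2] w 80.1 F [-0.1 -0.3  0.3] grip 0.0 joints [ 0.42  0.29 -0.23  0.   -1.05 -2.17] 
 slide [ 2.000e-01 -2.491e+02  1.430e+01] dr [ 0.000e+00 -1.000e-02 -1.124e+01]
t 11.45 at [548.   67.7 194.2] w 80.1 F [-0.1 -0.3  0.3] grip 0.0 joints [ 0.42  0.29 -0.23  0.   -1.05 -2.17] 
 slide [ 2.000e-01 -2.491e+02  1.430e+01] dr [ 0.000e+00 -1.000e-02 -1.124e+01]
```

step_arm([
  {"dr": [0,0,-1.3],"slide": [0,-32,0],"jaw": 60},
  {"dr": [0,0,-2.6],"slide": [0,-64,0],"jaw": 60},
  {"dr": [0,0,-3.9],"slide": [0,-96,0],"jaw": 60},
  {"dr": [0,0,-5.2],"slide": [0,-128,0],"jaw": 60},
  {"dr": [0,0,-6.5],"slide": [0,-160,0],"jaw": 60},
  {"dr": [0,0,-7.8],"slide": [0,-192,0],"jaw": 60},
  {"dr": [0,0,-9.1],"slide": [0,-224,0],"jaw": 60},
  {"dr": [0,0,-10.4],"slide": [0,-249,0],"jaw": 60},
])

```text
clock: 12.45
position: [503.5, -178.4, 193.3]
ee_rot: [-0.597, 0.803, 0.0, 0.0]
contact_force: [0.2, 0.1, -0.1]
gripper_width: 59.9
grasp_force: 0.0
```

```bash
python3 - <<'E'
from h import *
go(st(0,-184,150),SY+90)
E
```

```text
t 12.45 at [ 503.5 -178.4  193.3] w 59.9 F [ 0.2  0.1 -0.1] grip 0.0 joints [-0.04  0.26 -0.27 -0.   -1.04 -0.26] 
 slide [32.8 -3.5 43.3] dr [-0.   0.  -0.8]
```

step_arm([
  {"dr": [0,0,-0.4],"slide": [15,-2,15],"jaw": 60},
  {"dr": [0,0,-0.8],"slide": [33,-3.5,30],"jaw": 60},
  {"dr": [0,0,-0.8],"slide": [33,-3.5,43],"jaw": 60},
  {"dr": [0,0,-0.8],"slide": [33,-3.5,43],"jaw": 60},
  {"dr": [0,0,-0.8],"slide": [33,-3.5,43],"jaw": 60},
  {"dr": [0,0,-0.8],"slide": [33,-3.5,43],"jaw": 60},
  {"dr": [0,0,-0.8],"slide": [33,-3.5,43],"jaw": 60},
  {"dr": [0,0,-0.8],"slide": [33,-3.5,43],"jaw": 60},
])

```text
clock: 13.45
position: [497.6, -209.7, 150.6]
ee_rot: [-0.638, 0.77, -0.0, 0.0]
contact_force: [0.1, -0.5, 0.0]
gripper_width: 59.8
grasp_force: 0.0
```

```bash
python3 - <<'E'
from h import *
go(st(0,-184,27),SY+90)
s=arm.read_state();im=optics.get_image('wrist');T=np.eye(4);T[:3,:3]=R.from_quat(s['ee_rot']).as_matrix();T[:3,3]=s['position']
np.save('V.npy',np.linalg.inv(T@optics.camera_info('wrist')['T_tool_cam']))
cv2.imwrite('pics/w3.png',np.vstack([im[:340],np.pad(cv2.resize(optics.get_image('side')[100:270,150:400],(382,260)),((0,0),(0,130),(0,0)))]))
E
```

```text
t 13.45 at [ 497.6 -209.7  150.6] w 59.8 F [ 0.1 -0.5  0. ] grip 0.0 joints [-0.1   0.32 -0.32 -0.   -0.94 -0.09] 
 slide [1.100e+00 1.000e-01 1.236e+02] dr [-0.    0.   -0.04]
```

View pics/w3.png

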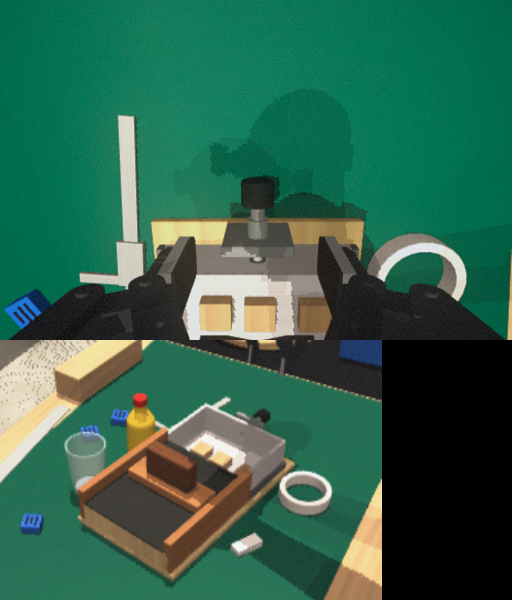

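The block stands upright on the deck, all three tiles are in the tray, and the knob is at wrist pixels (258,192) between the fingers. Checking its position by ray.

```bash
python3 - <<'E'
from h import *
from h import _s
V=np.load('V.npy');q=lambda u,v,z:((ray('wrist',(u,v),z,V)[:2]-_s['t'])@_s['R']).round(1)
print('sides',q(241,192,45),q(275,192,45),'end low',q(258,177,45),q(258,182,59),'near top',q(258,207,45),q(258,207,52),'barrel',q(258,225,54),'bracket top',q(222,252,68),q(295,252,68))
E
```

```text
sides [  15.5 -182.8] [ -13.  -182.6] end low [   1.2 -195.6] [   1.2 -194.8] near top [   1.3 -169.4] [   1.3 -171.8] barrel [   1.4 -156.7] bracket top [  30.5 -139.2] [ -28.2 -138.8]
```

step_arm([
  {"dr": [0,0,0],"slide": [0,-1,40],"jaw": 60},
  {"dr": [0,0,0],"slide": [0,-1,80],"jaw": 60},
  {"dr": [0,0,0],"slide": [0,-1,110],"jaw": 60},
  {"dr": [0,0,0],"slide": [0,-1,123],"jaw": 60},
  {"dr": [0,0,0],"slide": [0,-1,123],"jaw": 60},
  {"dr": [0,0,0],"slide": [0,-1,123],"jaw": 10},
  {"dr": [0,0,0],"slide": [0,-1,123],"jaw": 10},
  {"dr": [0,0,0],"slide": [0,-1,123],"jaw": 10},
])

```text
clock: 14.55
position: [497.2, -209.8, 28.7]
ee_rot: [-0.638, 0.77, 0.001, -0.001]
contact_force: [-3.5, 0.9, 5.1]
gripper_width: 26.3
grasp_force: 58.6
```

step_arm([
  {"dr": [0,0,0],"slide": [0,0,0],"jaw": 10},
  {"dr": [0,0,0],"slide": [3,0,0],"jaw": 10},
  {"dr": [0,0,0],"slide": [6,0,0],"jaw": 10},
  {"dr": [0,0,0],"slide": [9,0,0],"jaw": 10},
  {"dr": [0,0,0],"slide": [12,0,0],"jaw": 10},
  {"dr": [0,0,0],"slide": [14,0,0],"jaw": 10},
  {"dr": [0,0,0],"slide": [15,0,0],"jaw": 10},
  {"dr": [0,0,0],"slide": [15,0,0],"jaw": 10},
])

```text
clock: 15.55
position: [494.8, -222.9, 28.7]
ee_rot: [-0.638, 0.77, 0.001, 0.0]
contact_force: [-3.3, 10.3, 7.5]
gripper_width: 26.5
grasp_force: 58.6
```

Spring force about 10 N, so the plunger is at roughly 14 mm. Pulling on to the stop.

step_arm([
  {"dr": [0,0,0],"slide": [1,0,0],"jaw": 10},
  {"dr": [0,0,0],"slide": [2,0,0],"jaw": 10},
  {"dr": [0,0,0],"slide": [2.5,0,0],"jaw": 10},
  {"dr": [0,0,0],"slide": [3,0,0],"jaw": 10},
  {"dr": [0,0,0],"slide": [3,0,0],"jaw": 10},
  {"dr": [0,0,0],"slide": [3,0,0],"jaw": 10},
  {"dr": [0,0,0],"slide": [3,0,0],"jaw": 10},
  {"dr": [0,0,0],"slide": [3,0,0],"jaw": 10},
])

```text
clock: 16.55
position: [494.3, -225.5, 28.7]
ee_rot: [-0.638, 0.77, 0.001, 0.0]
contact_force: [-2.8, 11.3, 6.7]
gripper_width: 26.3
grasp_force: 58.7
```

```bash
python3 - <<'E'
from h import *
go(st(0,-200,27),SY+90)
im=optics.get_image('wrist')
s=cv2.resize(optics.get_image('side')[100:270,150:400],(382,260))
cv2.imwrite('pics/w4.png',np.vstack([im[:340],np.pad(s,((0,0),(0,130),(0,0)))]))
E
```

```text
t 16.55 at [ 494.3 -225.5   28.7] w 26.3 F [-2.8 11.3  6.7] grip 58.7 joints [-0.13  0.48 -0.43 -0.   -0.66 -0.05] 
 slide [ 1.  -0.5  1.7] dr [ 0.01  0.02 -0.04]
```

View pics/w4.png

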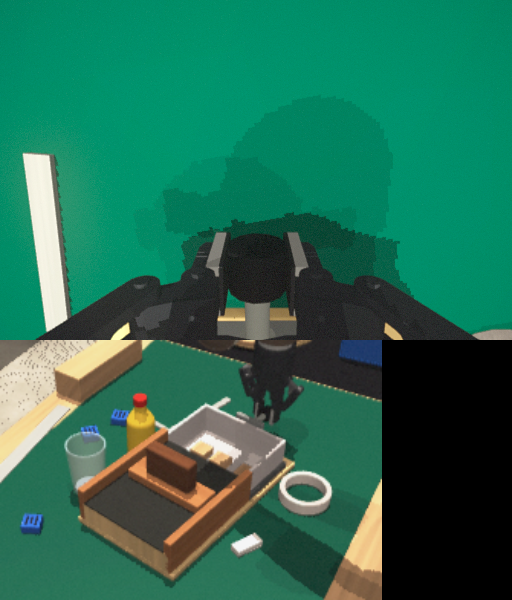

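The knob is held between the pads (258,268), measured travel is about 16 mm, and the block is upright. A small extra pull to confirm the stop.

step_arm([
  {"dr": [0,0,0],"slide": [0.5,0,0],"jaw": 10},
  {"dr": [0,0,0],"slide": [1,0,0],"jaw": 10},
  {"dr": [0,0,0],"slide": [1.5,0,0],"jaw": 10},
  {"dr": [0,0,0],"slide": [1.5,0,0],"jaw": 10},
  {"dr": [0,0,0],"slide": [1.5,0,0],"jaw": 10},
  {"dr": [0,0,0],"slide": [1.5,0,0],"jaw": 10},
  {"dr": [0,0,0],"slide": [1.5,0,0],"jaw": 10},
  {"dr": [0,0,0],"slide": [1.5,0,0],"jaw": 10},
])

```text
clock: 17.65
position: [494.2, -225.8, 28.7]
ee_rot: [-0.638, 0.77, 0.002, 0.001]
contact_force: [-2.1, 18.5, 8.1]
gripper_width: 25.9
grasp_force: 58.7
```

The force jumped to 18.5 N with no further travel, so the plunger is against its stop. Handing in.

```bash
python3 -c "
from bench import arm
print(arm.job_done())"
```

```text
the job is handed in; nothing more can be done
None
```

I handed the job in at 17.7 s: all three tiles are in the tray, the block stands upright and released on the deck, and the gripper is holding the plunger back against its stop; the judge returned no verdict.

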